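# Shift the slack stop of a shaft rack by one notch

### The arm

A 7-joint arm with a two-finger parallel gripper is mounted at the origin on a cart in front of the work surface, level with it; the furniture and walls round the work are solid. World frame = base frame: x ahead of the robot, y to its left, z up, the work surface at z = 0. Lengths are in m, angles in rad, forces in N, time in s.
With the tool pointing down it reaches from about 0.4 to 0.875 m from the base axis. Payload 6.5 kg.
Tool frame: the origin (TCP) lies midway between the tips of the shut fingers; the grasp point (between the pads) lies 19 mm behind it (r.pinch_z is the distance from the TCP to the grasp point, in m); z points along the fingers, x is the direction in which the jaws open and shut, and the axes are right-handed (so a half turn about z gives the same grasp; the last joint's range is limited). The gripper opens to 88 mm and grips with 3 to 60 N. Pads are 18 mm wide; open, the fingers measure 123 mm over their backs; the gripper's body (75 mm by 187 mm) begins 45 mm behind the grasp point.
Start: joints at [-1.315, 0.536, -0.004, 1.538, 0.003, 1.067, -0.071], TCP at [0.206, 0.617, 0.239] pointing down, gripper open.
Joint ranges: [-2.7, 2.7], [-0.37, 2.16], [-1.27, 1.26], [0.24, 2.4], [-1.31, 4.45], [0.19, 1.91], [-2.76, 2.76]. Speed limits (rad/s): [2.39, 2.39, 3.14, 3.14, 3.14, 3.14, 3.14].

### API

Orientations are given as a 3x3 rotation matrix whose columns are the frame's x, y, z axes.
In Python, from cell import telemetry, eyes, workorder, finder, r gives the robot as it stands. The module is installed in compiled form; this text tells all that it offers.
- The arm moves only by the tool arm_command, never from a script. Its argument "deltas" is a list of rows, each an object of numbers: "tx", "ty", "tz": the shift along the tool's x, y, z in mm; "turn": the turn about the tool's z in degrees; "grip": the finger opening in mm, from 0 to 88.1. In form: [{"tx": .., "ty": .., "tz": .., "turn": .., "grip": ..}, ...]. A call has 1 to 20 rows; each row shifts and turns the commanded pose from where the row before left it, along the tool's axes as they then stand; what a row does not reach is not made up. A row lasts 1/8 s, in which the tool goes at most 62.5 mm and 10.7 degrees, less where a joint would pass 70% of its speed; a pose out of reach is approached as far as the arm can. A call is refused whole if a number of a shift passes 62.5 or a number of a turn 10.7, either way. A call with a gripper value outside its range is refused whole. The fingers move at their own pace and stop on an object; "newtons" is the grip in N (left out, the last holds). Time passes only in rows, so rows that do not move let the fingers close. It gives the time, the measured TCP pose, the force and the opening at its end, in the units of the state.
- telemetry.get_state(): the state, without advancing time (a new reading comes with each control period).
- eyes.grab_frame(name): name is "scene" or "top" or "wrist"; returns a dict with "frame" (384x512x3 uint8, red, green, blue), "z_map" (384x512 float32, m along the optical axis (not along the pixel's ray), 0 where there is no reading), "K" (3x3 intrinsics, pixels), "extrinsics" (4x4, takes a point from camera to world coordinates). Camera axes: x right, y down, z forward; pixel columns grow to the right and rows downward; lengths in m; the calibration is good to about 2 mm. A picture is of the moment at which its call begins.
- workorder.sign_off(): hands the job in, once; it reports no verdict.
Trained networks look in a picture, given as the dict that the camera call returned (one of the last four; its "shot" number tells which), for a name from the list of things; names that differ only in an ending like _2 or _b are one class to them, and where a whole thing is asked for, a point or a joint stands for the part that bears it (a point fixed in the world has none). Each returns a list of dicts, best first, with "confidence" (0 to 1); they miss things now and then, are a little off and sometimes report something else, mostly with a low value. They report only what shows in the picture. A call takes as long as a camera call.
- finder.find_in(picture, name): "extent" ([left, top, right, bottom] in pixels, round what is visible of it).
- finder.mark_of(picture, name): "location" ([column, row] in pixels: a listed point, or the origin of a listed thing).
The state is a dict: "time": time; "joints": joint angles; "qvel": joint speeds; "joint_efforts": joint torques, N m; "tcp_pos": TCP position; "eef_rot": TCP orientation; "force": force on the tool from outside, world axes, zero at the start; "moment": the same for the moment, N m; "width": opening from 0.0 (shut) to 1.0 (fully open).
Only numpy, scipy, OpenCV 4.12 (cv2) and the standard library are available. Lean on these libraries where they do the work, as an engineer would, in place of code of your own. Each camera call takes 0.05 s, during which the arm holds its last target.

### The job

Two notched racks on the bench each hold a shaft. In one of them the stop stands one notch too far from the end of the shaft: lift that stop out of its notches, shift it along the rack towards the shaft and drop it fully into the next pair of notches, square across the rails, then let go. Leave the other rack's stop where it is and the shaft lying in its groove.

Things in the scene. Friction and masses are not known exactly. Their poses are not given: they have to be found in the camera images.
- stop_slack_grip (a point): Loose stop to shift, 0.2 kg: steel cross bar (16 mm along rack, 74 across, 14 high) lying in a pair of notches, a tongue 26 wide, 18 deep below it between the rails, and on top an upright black tab (14 mm thick along rack, 30 across, 50 high). Point: tab's centre, 46 mm above the bar's underside, 18 below the tab's top; 80 mm above the bench when seated. x along rack to the shaft, z up.
- rack_slack: Fixed rack of the slack stop, 300 x 80 mm: two toothed rails 40 mm apart inside, end plate at +x. Origin: on the bench, on its centre line; x along the rails, z up. Round teeth, tops 52 mm above bench; notches 18 deep, 24 wide at the bottom, wider above, in pairs at x = -134, -88, -42, 4, 50 mm. The stop starts at -88 and belongs at -42, by the shaft's end; it must rise 18 mm to pass the teeth.
- shaft_in_slack_mid (a point): Centre of the loose steel shaft (12 mm thick, 141 mm long) that lies along the slack rack's groove, between the rails, against the end plate. Its near end is at x = -28 mm in the rack's frame.
- stop_set_grip (a point): The like stop of the other, identical rack, already in the notches next to its shaft: to be left alone. The point is on the centre of its grip tab, 80 mm above the bench.

How it is judged:
By the outcome, as a careful person would: the job done as asked, in the order asked, and still so for the second after the job is handed in, with the robot touching nothing.
It also fails if it takes over 32 s, if anything falls off the work surface, if the arm or the gripper's body presses on something with over 40 N, if the wrist force passes 120 N, or if a joint passes its speed limit or range.

## Working session

There is one attempt and no reset: what is moved stays moved. The work goes in short steps, Python scripts to look and compute and a tool call to move; the robot and the scene stay as the last step left them, time stands still between calls to the robot, and variables do not carry over. Pictures are saved under pics/ and viewed, and the job is handed in when it is done.

Besides the shell and the picture viewer there is one more tool, called after ">>>" as name(argument=value, ...) on one line, values as JSON. arm_command: Moves the arm, as the interface text tells. Its arguments: {"type":"object","properties":{"deltas":{"type":"array","items":{"type":"object","properties":{"tx":{"type":"number"},"ty":{"type":"number"},"tz":{"type":"number"},"turn":{"type":"number"},"grip":{"type":"number"}}}},"newtons":{"type":"number"}},"required":["deltas"]}

```bash
mkdir -p pics; cat > h.py <<'E'
import numpy as np, cv2
from cell import telemetry, eyes, workorder, finder, r
def save(p,n): cv2.imwrite('pics/'+n+'.png', cv2.cvtColor(p['frame'],cv2.COLOR_RGB2BGR))
def world(p,u,v,z=None):
    K=p['K'];T=p['extrinsics'];d=np.array([(u-K[0,2])/K[0,0],(v-K[1,2])/K[1,1],1.])
    if z is None: 
        d=d*p['z_map'][int(round(v)),int(round(u))]; return T[:3,:3]@d+T[:3,3]
    w=T[:3,:3]@d; return T[:3,3]+w*(z-T[2,3])/w[2]
E
python3 - <<'E'
from h import *
for n in ['top','scene']:
    p=eyes.grab_frame(n); save(p,n+'1'); print(n,p['extrinsics'][:3,3].round(3))
    for nm,z in [('stop_slack_grip',.08),('rack_slack',0),('shaft_in_slack_mid',.03),('stop_set_grip',.08)]:
        for m in finder.mark_of(p,nm)[:3]:
            u,v=m['location']; print(nm,round(m['confidence'],2),np.round([u,v]),world(p,u,v,z).round(3), world(p,u,v).round(3))
        for m in finder.find_in(p,nm)[:2]: print('  box',round(m['confidence'],2),np.round(m['extent']))
s=telemetry.get_state(); print(s)
E
```

```text
top [ 0.446 -0.015  0.992]
stop_slack_grip 0.63 [164. 238.] [0.434 0.178 0.08 ] [0.434 0.173 0.102]
  box 0.78 [148. 233. 186. 241.]
rack_slack 0.61 [171. 197.] [0.516 0.181 0.   ] [0.515 0.179 0.012]
  box 0.9 [150. 131. 193. 284.]
shaft_in_slack_mid 0.74 [167. 174.] [0.56  0.184 0.03 ] [0.561 0.185 0.024]
  box 0.7 [166. 141. 172. 206.]
stop_set_grip 0.78 [341. 208.] [ 0.488 -0.155  0.08 ] [ 0.487 -0.152  0.102]
  box 0.69 [319. 204. 352. 212.]
scene [ 0.068 -0.416  0.683]
stop_slack_grip 0.81 [172. 185.] [0.42  0.174 0.08 ] [0.421 0.176 0.078]
  box 0.79 [167. 176. 188. 201.]
rack_slack 0.56 [202. 187.] [0.515 0.177 0.   ] [0.496 0.152 0.029]
  box 0.57 [146. 148. 242. 226.]
shaft_in_slack_mid 0.54 [211. 175.] [0.546 0.168 0.03 ] [0.533 0.153 0.047]
  box 0.62 [205. 170. 218. 185.]
stop_set_grip 0.72 [292. 231.] [ 0.493 -0.153  0.08 ] [ 0.483 -0.159  0.094]
  box 0.76 [276. 225. 305. 256.]
{'time': 0.9, 'joints': array([-1.31520845,  0.53636975, -0.00439598,  1.53790056,  0.00259214,
        1.06729222, -0.07118494]), 'qvel': array([ 0.00062081, -0.00043101, -0.00123082, -0.00056648,  0.00100692,
        0.00159077, -0.00051088]), 'joint_efforts': array([ 2.49819868e-04, -5.70879829e+01,  9.90315937e-01, -2.51924264e+01,
       -5.62275178e-02,  1.04413551e-02,  5.65449213e-06]), 'tcp_pos': array([0.20556982, 0.61663469, 0.23873533]), 'eef_rot': array([[ 3.16221109e-01,  9.48685517e-01,  3.21832755e-05],
       [ 9.48685516e-01, -3.16221109e-01,  2.86726637e-05],
       [ 3.73783718e-05,  2.14649059e-05, -9.99999999e-01]]), 'force': array([ 0.51221792,  0.82289092, -0.43704301]), 'moment': array([-0.02737373,  0.04050726, -0.01098801]), 'width': 0.9948651282721025}
```

```bash
python3 -c "
import cv2
a=cv2.imread('pics/top1.png'); cv2.imwrite('pics/top1z.png',cv2.resize(a[110:300,110:380],None,fx=2.9,fy=2.9,interpolation=cv2.INTER_CUBIC))"
```

```text
(no output)
```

View pics/top1z.png

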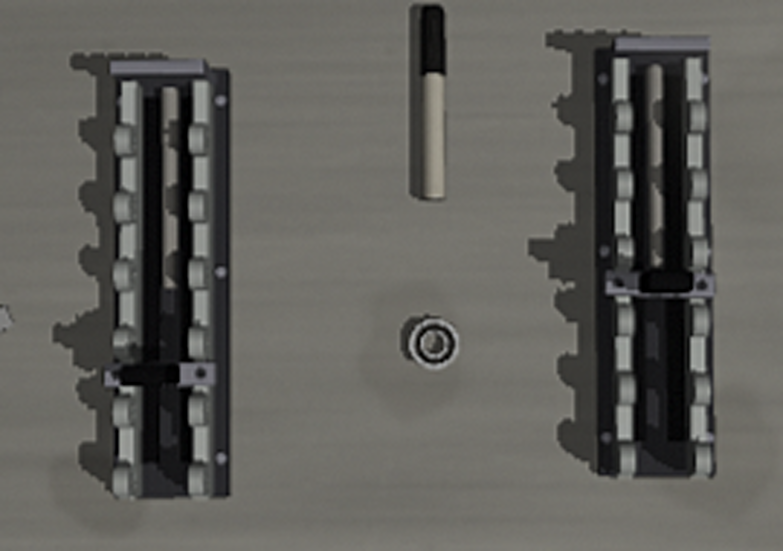

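View pics/scene1.png

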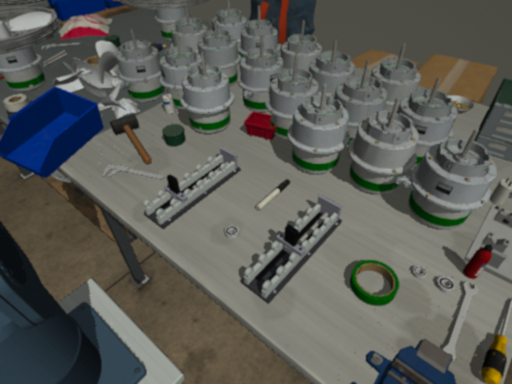

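```bash
cat > cloud.py <<'E'
from h import *
def cloud(p,x0,x1,y0,y1):
    K=p['K'];T=p['extrinsics'];z=p['z_map'];v,u=np.mgrid[:z.shape[0],:z.shape[1]]
    P=np.stack([(u-K[0,2])/K[0,0]*z,(v-K[1,2])/K[1,1]*z,z],-1)[z>0]@T[:3,:3].T+T[:3,3]
    return P[(P[:,0]>x0)&(P[:,0]<x1)&(P[:,1]>y0)&(P[:,1]<y1)]
E
python3 - <<'E'
from cloud import *
p=eyes.grab_frame('top')
P=cloud(p,.3,.75,.1,.28)
for lo,hi in[(.004,.06),(.03,.06),(.043,.056),(.088,.11)]:
    Q=P[(P[:,2]>lo)&(P[:,2]<hi)]
    c,s,a=cv2.minAreaRect(Q[:,:2].astype(np.float32)); print(lo,len(Q),np.round(c,4),np.round(s,4),round(a,2),Q[:,:2].min(0).round(4),Q[:,:2].max(0).round(4),np.median(Q[:,2]).round(4))
Q=P[(P[:,2]>.043)&(P[:,2]<.056)]
for lo,hi in((.14,.175),(.18,.225)):
    q=Q[(Q[:,1]>lo)&(Q[:,1]<hi)];print(len(q),np.polyfit(q[:,0]-.5,q[:,1],1))
    print(np.round(q[np.argsort(q[:,0])][::4],3).tolist()[:40])
Q=P[(P[:,2]>.088)&(P[:,2]<.11)];print(np.round(Q,3).tolist())
E
```

```text
0.004 8685 [0.5267 0.19  ] [0.4465 0.1798] 0.03 [0.3035 0.1   ] [0.7499 0.28  ] 0.014
0.03 2034 [0.496  0.1829] [0.0735 0.2946] 89.8 [0.3487 0.1464] [0.6433 0.2199] 0.045
0.043 959 [0.4961 0.1835] [0.2894 0.0735] 0.39 [0.3516 0.1464] [0.641  0.2199] 0.0516
0.088 132 [0.4326 0.1836] [0.0297 0.013 ] 89.4 [0.426  0.1688] [0.4392 0.1985] 0.1001
510 [0.00800932 0.15849128]
[[0.352, 0.154, 0.045], [0.352, 0.157, 0.05], [0.354, 0.162, 0.052], [0.356, 0.153, 0.048], [0.356, 0.156, 0.053], [0.358, 0.162, 0.052], [0.359, 0.153, 0.047], [0.36, 0.162, 0.055], [0.362, 0.162, 0.053], [0.364, 0.156, 0.053], [0.366, 0.152, 0.052], [0.367, 0.154, 0.046], [0.368, 0.158, 0.053], [0.369, 0.154, 0.052], [0.371, 0.155, 0.049], [0.371, 0.159, 0.05], [0.398, 0.157, 0.047], [0.398, 0.155, 0.051], [0.4, 0.159, 0.051], [0.402, 0.153, 0.048], [0.402, 0.16, 0.053], [0.404, 0.156, 0.055], [0.406, 0.154, 0.048], [0.406, 0.162, 0.055], [0.408, 0.16, 0.055], [0.41, 0.159, 0.051], [0.41, 0.162, 0.056], [0.412, 0.157, 0.052], [0.414, 0.155, 0.053], [0.414, 0.158, 0.054], [0.415, 0.159, 0.051], [0.417, 0.155, 0.049], [
[... 3349 characters left out ...]
95, 0.103], [0.428, 0.194, 0.1], [0.428, 0.192, 0.1], [0.428, 0.19, 0.101], [0.428, 0.188, 0.102], [0.428, 0.187, 0.101], [0.428, 0.185, 0.101], [0.428, 0.182, 0.102], [0.428, 0.181, 0.102], [0.428, 0.178, 0.104], [0.428, 0.177, 0.1], [0.428, 0.176, 0.1], [0.428, 0.173, 0.103], [0.428, 0.172, 0.101], [0.428, 0.17, 0.1], [0.428, 0.169, 0.098], [0.426, 0.197, 0.095], [0.426, 0.194, 0.1], [0.426, 0.192, 0.1], [0.426, 0.19, 0.101], [0.426, 0.189, 0.1], [0.426, 0.187, 0.1], [0.426, 0.185, 0.098], [0.426, 0.183, 0.1], [0.426, 0.181, 0.099], [0.426, 0.179, 0.102], [0.426, 0.177, 0.102], [0.426, 0.176, 0.099], [0.426, 0.174, 0.101], [0.426, 0.172, 0.101], [0.426, 0.17, 0.098], [0.426, 0.171, 0.089]]
```

>>> arm_command(deltas=[{"turn": 10.2,"grip": 50},{"turn": 10.2},{"turn": 10.2},{"turn": 10.2},{"turn": 10.2},{"turn": 10.2},{"turn": 10.2},{"tx": 20.6,"ty": 39.4},{"tx": 20.6,"ty": 39.4},{"tx": 20.6,"ty": 39.4},{"tx": 20.6,"ty": 39.4},{"tx": 20.6,"ty": 39.4},{"tx": 20.6,"ty": 39.4},{"tx": 20.6,"ty": 39.4},{"tx": 20.6,"ty": 39.4},{"tx": 20.6,"ty": 39.4},{"tx": 20.6,"ty": 39.4},{}])

```text
validation failed for argument at $.de...
```

>>> arm_command(deltas=[{"tx": 0,"ty": 0,"tz": 0,"turn": 10.2,"grip": 50},{"tx": 0,"ty": 0,"tz": 0,"turn": 10.2,"grip": 50},{"tx": 0,"ty": 0,"tz": 0,"turn": 10.2,"grip": 50},{"tx": 0,"ty": 0,"tz": 0,"turn": 10.2,"grip": 50},{"tx": 0,"ty": 0,"tz": 0,"turn": 10.2,"grip": 50},{"tx": 0,"ty": 0,"tz": 0,"turn": 10.2,"grip": 50},{"tx": 0,"ty": 0,"tz": 0,"turn": 10.2,"grip": 50},{"tx": 0,"ty": 0,"tz": 0,"turn": 0,"grip": 50}])

```text
time: 1.95
tcp_pos: [0.2054, 0.6167, 0.2387]
eef_rot: [[1.0, 0.005, 0.0], [0.005, -1.0, -0.0], [0.0, 0.0, -1.0]]
force: [-0.2, 0.3, 0.4]
width: 0.567
```

>>> arm_command(deltas=[{"tx": 20.4,"ty": 39.4,"tz": 0,"turn": 0,"grip": 50},{"tx": 20.4,"ty": 39.4,"tz": 0,"turn": 0,"grip": 50},{"tx": 20.4,"ty": 39.4,"tz": 0,"turn": 0,"grip": 50},{"tx": 20.4,"ty": 39.4,"tz": 0,"turn": 0,"grip": 50},{"tx": 20.4,"ty": 39.4,"tz": 0,"turn": 0,"grip": 50},{"tx": 20.4,"ty": 39.4,"tz": 0,"turn": 0,"grip": 50},{"tx": 20.4,"ty": 39.4,"tz": 0,"turn": 0,"grip": 50},{"tx": 20.4,"ty": 39.4,"tz": 0,"turn": 0,"grip": 50},{"tx": 20.4,"ty": 39.4,"tz": 0,"turn": 0,"grip": 50},{"tx": 20.4,"ty": 39.4,"tz": 0,"turn": 0,"grip": 50},{"tx": 20.4,"ty": 39.4,"tz": 0,"turn": 0.3,"grip": 50},{"tx": 0,"ty": 0,"tz": 0,"turn": 0,"grip": 50},{"tx": 0,"ty": 0,"tz": 0,"turn": 0,"grip": 50}])

```text
time: 3.58
tcp_pos: [0.431, 0.1845, 0.2388]
eef_rot: [[1.0, 0.0, 0.0], [0.0, -1.0, 0.0], [0.0, -0.0, -1.0]]
force: [-0.4, 0.2, 0.3]
width: 0.567
```

```bash
python3 - <<'E'
from cloud import *
p=eyes.grab_frame('wrist'); save(p,'w1')
P=cloud(p,.3,.75,.1,.28)
Q=P[(P[:,2]>.09)&(P[:,2]<.11)]
if len(Q)>20:
    print(len(Q),cv2.minAreaRect(Q[:,:2].astype(np.float32)),np.median(Q,0).round(4),Q.min(0),Q.max(0))
Q=P[(P[:,2]>.043)&(P[:,2]<.056)]; print(Q.min(0),Q.max(0))
for lo,hi in((.14,.183),(.183,.225)):
    q=Q[(Q[:,1]>lo)&(Q[:,1]<hi)];h,e=np.histogram(q[:,0],bins=np.arange(.34,.66,.004));print(dict(zip(e.round(3).tolist(),h.tolist())))
for nm in['stop_slack_grip','rack_slack']:
    for m in finder.mark_of(p,nm)[:2]: print(nm,m,world(p,*m['location'],.08 if 'stop' in nm else 0))
print(telemetry.get_state()['tcp_pos'])
E
```

```text
367 ((0.4299352765083313, 0.18350258469581604), (0.012589441612362862, 0.02940952032804489), 0.23882906138896942) [0.43   0.1843 0.0985] [0.42368288 0.16878035 0.09080108] [0.43628718 0.19819031 0.10091926]
[0.34869087 0.14702944 0.04300049] [0.63926364 0.22014542 0.0559876 ]
{0.34: 0, 0.344: 0, 0.348: 15, 0.352: 26, 0.356: 34, 0.36: 32, 0.364: 36, 0.368: 23, 0.372: 0, 0.376: 0, 0.38: 0, 0.384: 0, 0.388: 0, 0.392: 8, 0.396: 28, 0.4: 28, 0.404: 30, 0.408: 36, 0.412: 27, 0.416: 4, 0.42: 14, 0.424: 18, 0.428: 18, 0.432: 18, 0.436: 14, 0.44: 27, 0.444: 30, 0.448: 39, 0.452: 31, 0.456: 28, 0.46: 14, 0.464: 0, 0.468: 0, 0.472: 0, 0.476: 0, 0.48: 0, 0.484: 17, 0.488: 36, 0.492: 31, 0.496: 32, 0.5: 30, 0.504: 24, 0.508: 0, 0.512: 0, 0.516: 0, 0.52: 0, 0.524: 0, 0.528: 0, 0.532: 37, 0.536: 35, 0.54: 37, 0.544: 30, 0.548: 21, 0.552: 8, 0.556: 0, 0.56: 0, 0.564: 0, 0.568: 0, 0.572: 0, 0.576: 22, 0.58: 40, 0.584: 41, 0.588: 32, 0.592: 25, 0.596: 8, 0.6: 0, 0.604: 0, 0.608: 0, 0.612: 0, 0.616: 0, 0.62: 0, 0.624: 0, 0.628: 147, 0.632: 9, 0.636: 0, 0.64: 0, 0.644: 0, 0.648: 0, 0.652: 0}
{0.34: 0, 0
[... 330 characters left out ...]
0, 0.472: 0, 0.476: 0, 0.48: 0, 0.484: 19, 0.488: 38, 0.492: 33, 0.496: 35, 0.5: 29, 0.504: 19, 0.508: 0, 0.512: 0, 0.516: 0, 0.52: 0, 0.524: 0, 0.528: 3, 0.532: 43, 0.536: 41, 0.54: 33, 0.544: 31, 0.548: 23, 0.552: 3, 0.556: 0, 0.56: 0, 0.564: 0, 0.568: 0, 0.572: 0, 0.576: 29, 0.58: 45, 0.584: 32, 0.588: 31, 0.592: 23, 0.596: 10, 0.6: 0, 0.604: 0, 0.608: 0, 0.612: 0, 0.616: 0, 0.62: 0, 0.624: 0, 0.628: 179, 0.632: 7, 0.636: 3, 0.64: 0, 0.644: 0, 0.648: 0, 0.652: 0}
stop_slack_grip {'location': [255.2, 178.8], 'confidence': 0.88} [0.42687452 0.18357521 0.08      ]
rack_slack {'location': [319.0, 169.5], 'confidence': 0.68} [0.5133972  0.17904734 0.        ]
[0.43070095 0.18507699 0.23869476]
```

View pics/w1.png

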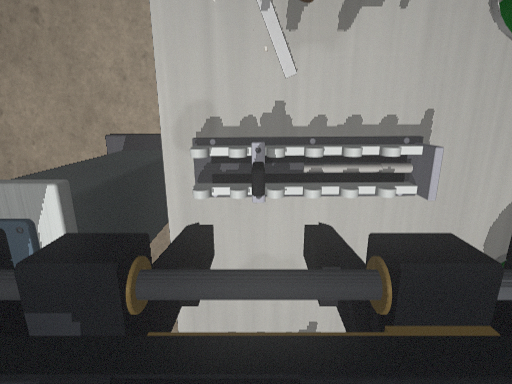

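>>> arm_command(deltas=[{"tx": 0,"ty": 1.2,"tz": 30,"turn": 0,"grip": 40},{"tx": 0,"ty": 0,"tz": 30,"turn": 0,"grip": 40},{"tx": 0,"ty": 0,"tz": 30,"turn": 0,"grip": 40},{"tx": 0,"ty": 0,"tz": 30,"turn": 0,"grip": 40},{"tx": 0,"ty": 0,"tz": 25,"turn": 0,"grip": 40},{"tx": 0,"ty": 0,"tz": 18,"turn": 0,"grip": 40},{"tx": 0,"ty": 0,"tz": 13,"turn": 0,"grip": 40},{"tx": 0,"ty": 0,"tz": 0,"turn": 0,"grip": 40},{"tx": 0,"ty": 0,"tz": 0,"turn": 0,"grip": 40}])

```text
time: 4.85
tcp_pos: [0.4316, 0.183, 0.0632]
eef_rot: [[1.0, -0.002, 0.001], [-0.002, -1.0, 0.0], [0.001, -0.0, -1.0]]
force: [-0.2, -0.4, 0.5]
width: 0.455
```

>>> arm_command(deltas=[{"tx": 0,"ty": 0,"tz": 0,"turn": 0,"grip": 8},{"tx": 0,"ty": 0,"tz": 0,"turn": 0,"grip": 8},{"tx": 0,"ty": 0,"tz": 0,"turn": 0,"grip": 8},{"tx": 0,"ty": 0,"tz": 0,"turn": 0,"grip": 8},{"tx": 0,"ty": 0,"tz": 0,"turn": 0,"grip": 8},{"tx": 0,"ty": 0,"tz": 0,"turn": 0,"grip": 8}], newtons=30)

```text
time: 5.6
tcp_pos: [0.4313, 0.1828, 0.0629]
eef_rot: [[1.0, -0.002, 0.0], [-0.002, -1.0, 0.0], [0.0, -0.0, -1.0]]
force: [-0.6, -0.3, 4.7]
width: 0.155
```

>>> arm_command(deltas=[{"tx": 0,"ty": 0,"tz": -4,"turn": 0,"grip": 8},{"tx": 0,"ty": 0,"tz": -6,"turn": 0,"grip": 8},{"tx": 0,"ty": 0,"tz": -8,"turn": 0,"grip": 8},{"tx": 0,"ty": 0,"tz": -8,"turn": 0,"grip": 8},{"tx": 0,"ty": 0,"tz": 0,"turn": 0,"grip": 8},{"tx": 0,"ty": 0,"tz": 0,"turn": 0,"grip": 8}])

```text
time: 6.35
tcp_pos: [0.4311, 0.1827, 0.0887]
eef_rot: [[1.0, -0.002, -0.0], [-0.002, -1.0, 0.0], [-0.0, -0.0, -1.0]]
force: [0.4, 1.2, -2.8]
width: 0.154
```

```bash
python3 - <<'E'
from cloud import *
p=eyes.grab_frame('wrist'); save(p,'w2')
p=eyes.grab_frame('scene'); save(p,'s2'); cv2.imwrite('pics/s2z.png',cv2.resize(cv2.cvtColor(p['frame'],4)[120:250,110:280],None,fx=4,fy=4))
s=telemetry.get_state();print(s['tcp_pos'],s['force'],s['width'],s['moment'])
E
```

```text
[0.43099236 0.18260364 0.08852921] [ 0.2250003   0.28070846 -2.37447212] 0.15398237102233642 [-0.08978171  0.07360739 -0.03355079]
```

View pics/w2.png

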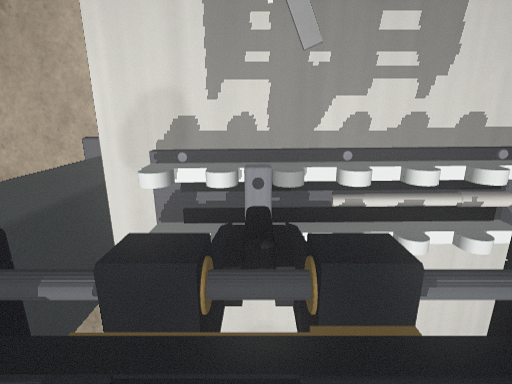

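View pics/s2z.png

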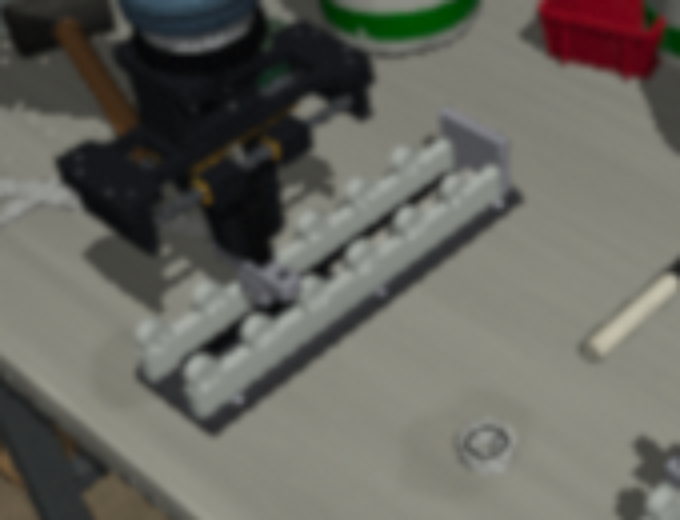

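The stop hangs in the jaws, clear of the teeth (bar near column 258 in the wrist view), with about 2 N of weight on the wrist. Next I shift it along the rack.

>>> arm_command(deltas=[{"tx": 5,"ty": 0,"tz": 0,"turn": 0,"grip": 8},{"tx": 10,"ty": 0,"tz": 0,"turn": 0,"grip": 8},{"tx": 10,"ty": 0,"tz": 0,"turn": 0,"grip": 8},{"tx": 10,"ty": 0,"tz": 0,"turn": 0,"grip": 8},{"tx": 10,"ty": 0,"tz": 0,"turn": 0,"grip": 8},{"tx": 0,"ty": 0,"tz": 0,"turn": 0,"grip": 8},{"tx": 0,"ty": 0,"tz": 0,"turn": 0,"grip": 8}])

```text
time: 7.32
tcp_pos: [0.4758, 0.1825, 0.0886]
eef_rot: [[1.0, -0.002, -0.001], [-0.002, -1.0, -0.0], [-0.001, 0.0, -1.0]]
force: [-0.4, -0.2, -1.7]
width: 0.158
```

```bash
python3 - <<'E'
from cloud import *
p=eyes.grab_frame('wrist'); save(p,'w3')
P=cloud(p,.3,.75,.1,.28)
s=telemetry.get_state();print(s['tcp_pos'],s['force'],s['eef_rot'].round(4).tolist())
Q=P[(P[:,2]>.064)&(P[:,2]<.09)&(P[:,1]>.2)&(P[:,1]<.223)]
print('bar',len(Q),Q.min(0),Q.max(0),np.percentile(Q,[2,50,98],axis=0).round(4).tolist())
for y0,y1 in((.2,.22),(.147,.165)):
    Q=P[(P[:,2]>.047)&(P[:,2]<.056)&(P[:,1]>y0)&(P[:,1]<y1)]
    h,e=np.histogram(Q[:,0],bins=np.arange(.38,.6,.002));print([(a,b) for a,b in zip(e.round(3).tolist(),h.tolist()) if b])
E
```

```text
[0.47569154 0.18253192 0.08859993] [-0.78738272  0.87129777 -2.97818018] [[1.0, -0.0022, -0.0007], [-0.0022, -1.0, -0.0001], [-0.0007, 0.0001, -1.0]]
bar 997 [0.46672828 0.20001334 0.06426263] [0.48265936 0.22025512 0.0779785 ] [[0.4673, 0.2004, 0.0662], [0.475, 0.2113, 0.0744], [0.4825, 0.22, 0.0771]]
[(0.394, 3), (0.396, 26), (0.398, 40), (0.4, 40), (0.402, 45), (0.404, 51), (0.406, 51), (0.408, 55), (0.41, 61), (0.412, 58), (0.414, 17), (0.44, 11), (0.442, 39), (0.444, 43), (0.446, 47), (0.448, 53), (0.45, 48), (0.452, 54), (0.454, 53), (0.456, 47), (0.458, 46), (0.46, 18), (0.486, 14), (0.488, 46), (0.49, 53), (0.492, 56), (0.494, 55), (0.496, 51), (0.498, 47), (0.5, 47), (0.502, 42), (0.504, 38), (0.506, 8), (0.532, 30), (0.534, 58), (0.536, 61), (0.538, 51), (0.54, 54), (0.542, 49), (0.544, 45), (0.546, 40), (0.548, 35), (0.55, 25), (0.552, 3), (0.578, 34), (0.58, 73), (0.582, 62), (0.584, 66), (0.586, 57), (0.588, 49), (0.59, 48), (0.592, 39), (0.594, 26), (0.596, 15)]
[(0.578, 12), (0.58, 46), (0.582, 52), (0.584, 60), (0.586, 54), (0.588, 49), (0.59, 43), (0.592, 37), (0.594, 27), (0.596, 19)]
```

View pics/w3.png

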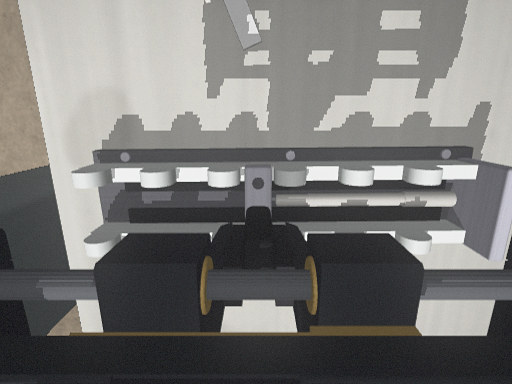

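>>> arm_command(deltas=[{"tx": -1,"ty": 0,"tz": 0,"turn": 0,"grip": 8},{"tx": 0,"ty": 0,"tz": 6,"turn": 0,"grip": 8},{"tx": 0,"ty": 0,"tz": 6,"turn": 0,"grip": 8},{"tx": 0,"ty": 0,"tz": 5,"turn": 0,"grip": 8},{"tx": 0,"ty": 0,"tz": 4,"turn": 0,"grip": 8},{"tx": 0,"ty": 0,"tz": 3,"turn": 0,"grip": 8},{"tx": 0,"ty": 0,"tz": 1,"turn": 0,"grip": 8},{"tx": 0,"ty": 0,"tz": 0,"turn": 0,"grip": 8},{"tx": 0,"ty": 0,"tz": 0,"turn": 0,"grip": 8}])

```text
time: 8.5
tcp_pos: [0.4753, 0.1826, 0.0639]
eef_rot: [[1.0, -0.002, 0.0], [-0.002, -1.0, 0.0], [0.0, -0.0, -1.0]]
force: [-0.1, 0.3, -1.9]
width: 0.158
```

>>> arm_command(deltas=[{"tx": 0,"ty": 0,"tz": 0.5,"turn": 0,"grip": 8},{"tx": 0,"ty": 0,"tz": 0.2,"turn": 0,"grip": 8},{"tx": 0,"ty": 0,"tz": 0,"turn": 0,"grip": 8}])

```text
time: 8.88
tcp_pos: [0.4752, 0.1826, 0.063]
eef_rot: [[1.0, -0.002, 0.0], [-0.002, -1.0, 0.0], [0.0, -0.0, -1.0]]
force: [-0.1, 0.5, -2.4]
width: 0.156
```

```bash
python3 - <<'E'
from cloud import *
p=eyes.grab_frame('wrist'); save(p,'w4')
P=cloud(p,.3,.75,.1,.28)
s=telemetry.get_state();print(s['time'],s['tcp_pos'],s['force'])
Q=P[(P[:,2]>.04)&(P[:,1]>.214)&(P[:,1]<.223)&(P[:,0]>.464)&(P[:,0]<.484)]
print('bar',len(Q),np.percentile(Q,[2,50,98],axis=0).round(4).tolist())
E
```

```text
8.925 [0.4752234  0.18257513 0.06302816] [ 0.60485655 -0.04056487 -2.51774964]
bar 357 [[0.4664, 0.2141, 0.0427], [0.4744, 0.2176, 0.0486], [0.4818, 0.2202, 0.0507]]
```

View pics/w4.png

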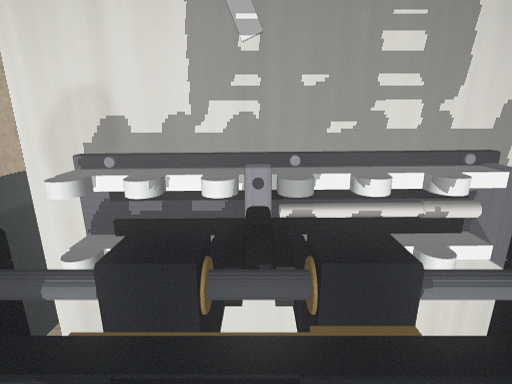

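The bar is down in the notch, but its weight still hangs on the wrist, so I ease it down to contact.

>>> arm_command(deltas=[{"tx": -0.5,"ty": 0,"tz": 0.5,"turn": 0,"grip": 8},{"tx": 0,"ty": 0,"tz": 0.4,"turn": 0,"grip": 8},{"tx": 0,"ty": 0,"tz": 0,"turn": 0,"grip": 8},{"tx": 0,"ty": 0,"tz": 0,"turn": 0,"grip": 8}])

```text
time: 9.43
tcp_pos: [0.4752, 0.1826, 0.0629]
eef_rot: [[1.0, -0.003, 0.001], [-0.003, -1.0, 0.001], [0.001, -0.001, -1.0]]
force: [-1.8, -1.7, 7.3]
width: 0.155
```

>>> arm_command(deltas=[{"tx": 0,"ty": 0,"tz": 0,"turn": 0,"grip": 18},{"tx": 0,"ty": 0,"tz": 0,"turn": 0,"grip": 24},{"tx": 0,"ty": 0,"tz": 0,"turn": 0,"grip": 34},{"tx": 0,"ty": 0,"tz": 0,"turn": 0,"grip": 40},{"tx": 0,"ty": 0,"tz": 0,"turn": 0,"grip": 40},{"tx": 0,"ty": 0,"tz": -10,"turn": 0,"grip": 40},{"tx": 0,"ty": 0,"tz": -25,"turn": 0,"grip": 40},{"tx": 0,"ty": 0,"tz": -40,"turn": 0,"grip": 40},{"tx": 0,"ty": 0,"tz": -40,"turn": 0,"grip": 40},{"tx": 0,"ty": 0,"tz": -40,"turn": 0,"grip": 40},{"tx": 0,"ty": 0,"tz": -20,"turn": 0,"grip": 40},{"tx": 0,"ty": 0,"tz": 0,"turn": 0,"grip": 40}])

```text
time: 10.92
tcp_pos: [0.4756, 0.1829, 0.2389]
eef_rot: [[1.0, -0.002, 0.003], [-0.002, -1.0, 0.002], [0.003, -0.002, -1.0]]
force: [0.5, 0.3, -0.6]
width: 0.45
```

```bash
python3 - <<'E'
from cloud import *
p=eyes.grab_frame('wrist'); save(p,'w5')
P=cloud(p,.3,.75,.1,.28)
s=telemetry.get_state();print(s['time'],s['tcp_pos'],s['force'])
Q=P[(P[:,2]>.09)&(P[:,2]<.12)&(P[:,0]>.45)&(P[:,0]<.5)]
print('tab',len(Q),cv2.minAreaRect(Q[:,:2].astype(np.float32)),np.percentile(Q,[2,50,98],axis=0).round(4).tolist())
for y0,y1 in((.21,.223),(.14,.155)):
    Q=P[(P[:,2]>.036)&(P[:,1]>y0)&(P[:,1]<y1)&(P[:,0]>.464)&(P[:,0]<.484)]
    print('bar',len(Q),np.percentile(Q,[2,50,98],axis=0).round(4).tolist())
Q=P[(P[:,2]>.047)&(P[:,2]<.056)&(P[:,1]>.2)&(P[:,1]<.212)]
h,e=np.histogram(Q[:,0],bins=np.arange(.38,.6,.002));print([(a,b) for a,b in zip(e.round(3).tolist(),h.tolist()) if b])
cv2.imwrite('pics/w5z.png',cv2.resize(cv2.cvtColor(p['frame'],4)[100:230,150:450],None,fx=2.6,fy=2.6))
E
```

```text
10.975 [0.47476806 0.18267386 0.237542  ] [ 0.48574573 -1.082101   -0.76610563]
tab 377 ((0.47445061802864075, 0.18328991532325745), (0.029493028298020363, 0.01348243560642004), 89.53022766113281) [[0.4677, 0.1691, 0.0941], [0.474, 0.1842, 0.0985], [0.4812, 0.1977, 0.1002]]
bar 128 [[0.4669, 0.2101, 0.0385], [0.474, 0.2153, 0.0488], [0.481, 0.2198, 0.0513]]
bar 88 [[0.4664, 0.146, 0.0472], [0.4738, 0.1501, 0.049], [0.4812, 0.1548, 0.0518]]
[(0.394, 3), (0.396, 11), (0.398, 11), (0.4, 16), (0.402, 14), (0.404, 13), (0.406, 17), (0.408, 14), (0.41, 15), (0.412, 18), (0.414, 6), (0.44, 1), (0.442, 14), (0.444, 14), (0.446, 10), (0.448, 16), (0.45, 16), (0.452, 8), (0.454, 16), (0.456, 16), (0.458, 15), (0.46, 2), (0.466, 10), (0.468, 20), (0.47, 20), (0.472, 20), (0.474, 10), (0.476, 20), (0.478, 19), (0.48, 7), (0.488, 14), (0.49, 16), (0.492, 16), (0.494, 8), (0.496, 16), (0.498, 16), (0.5, 10), (0.502, 14), (0.504, 14), (0.532, 5), (0.534, 13), (0.536, 14), (0.538, 14), (0.54, 13), (0.542, 11), (0.544, 12), (0.546, 12), (0.548, 7), (0.55, 11), (0.552, 3), (0.578, 4), (0.58, 19), (0.582, 12), (0.584, 14), (0.586, 11), (0.588, 12), (0.59, 12), (0.592, 9), (0.594, 10), (0.596, 8)]
```

View pics/w5z.png

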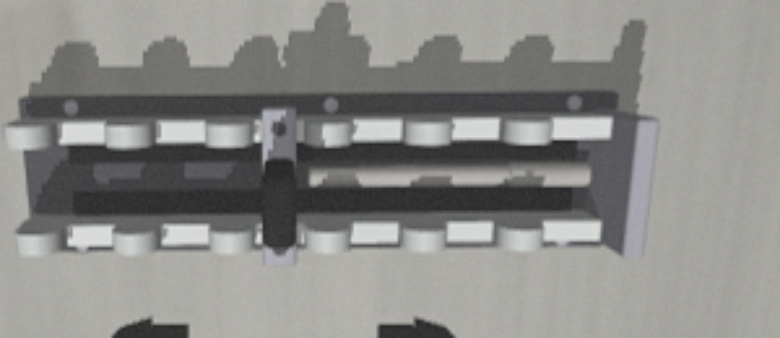

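The zoomed picture shows the bar at about column 278, between the teeth on both rails and next to the shaft's end at about column 310. It is level (0.049 m on both sides), square to within 0.5° and centred to 1 mm, and the tab top is at 0.0985 m. The shaft is still in its groove.

```bash
python3 -c "
from h import *
print(workorder.sign_off())"
```

```text
the job is handed in; nothing more can be done
None
```

The slack stop, on the left rack, is now in the next pair of notches, one notch nearer the shaft. I handed the job in at about 11 s, with the gripper open and well above the bench. The sign-off gives no verdict.

I gripped the stop by its tab, lifted it 26 mm, moved it about 45 mm along the rack and lowered it until it touched. Then I released it and backed straight up.

Last checks, from the wrist camera after letting go:
- **Seating:** the tab top is at 98.5 mm against 98 mm expected, and both ends of the bar are at about 49 mm against 48 mm expected. The bar is level and fully down.
- **Position:** the bar is within about 1 mm of the notch centre and square to within about 0.5°.
- **Shaft:** it is still in its groove with a small gap to the stop.
- **Other rack:** I never moved near it, but I did not take another picture of it afterwards.

The largest wrist force I read was about 7 N, when the stop touched down. No check failed. The top and wrist cameras differed by about 2 mm along the rack, which is within their calibration. I placed the stop from the wrist camera, which saw the stop and the teeth in the same view.

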